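# Slide the well plate under the reader bridge and start the reading

## Task

Push the white well plate along the worktop with your fingertips, in under the low bridge of the plate reader, until its far end is fully home and square against the reader's end stop; it must stay flat on the worktop, so do not lift or tip it. Then press the green start button on top of the bridge all the way down and let it go. Leave everything else on the bench where it stands.

Things in the scene. Friction and masses are not known exactly. Their poses are not given: they have to be found in the camera images.
- plate: loose white 96-well plate, 127.8 (its x) x 85.5 (its y) x 14.4 mm high, about 80 g, flat on the worktop outside the reader's open end, within 25 mm of its centre line and 0.3 rad of its lane; origin at the centre of its underside, z up, x along its length towards the reader. Upright sides, slides with under 1 N.
- plate_mid (a point): centre of the well plate, 7 mm above its underside; it lies above the reader's origin when the plate is home
- reader: white plate reader, a fixed portal on the worktop; origin on the worktop under the middle of the bridge, z up, x along the lane, the way the plate is pushed in. Bridge 70 mm along x (-35 to +35), 144 mm wide, underside 18.5 and top 46.5 mm above the worktop (4 mm headroom over the plate); lane 96 mm wide between two 24 mm posts.
- entry (a point): middle of the reader's open end, on the worktop at x = -55 mm in the reader's frame. Two aluminium guides 10 mm high stand beside it, 116 mm apart here, closing to 96 mm at x = -35 mm; their tips reach y = +-65 mm. The rear end of a plate that is home stands at x = -64 mm, outside bridge and guides, so fingers that stay outside can push it all the way.
- stop_face (a point): middle of the near face of the end stop, at x = +64 mm in the reader's frame, 7 mm above the worktop; the stop is a bar 112 mm wide and 12 mm high across the lane, joined to the bridge by straight guides 10 mm high, 96 mm apart
- start_button (a joint): travel of the start button, m: 0 released, 0.006 fully down; spring return, 5 N takes it fully down, pressed straight down
- start_button_top (a point): centre of the top of the green round start button (26 mm across) on top of the bridge, at x = +5, y = -35 mm in the reader's frame
- specimen_cup_1: screw-cap specimen cup, white with orange cap, 44 x 44 x 53 mm, loose, to be left alone; origin at the centre of its underside
- specimen_cup_2: screw-cap specimen cup, white with blue cap, 44 x 44 x 53 mm, loose, to be left alone; origin at the centre of its underside
- wipe_pack: pale blue pack of wipes with green flap, 112 x 75 x 41 mm, loose, to be left alone; origin at the centre of its underside
- scanner: black hand barcode scanner lying down, 88 x 207 x 54 mm, loose, to be left alone; origin at the centre of its underside

How it is judged:
By the outcome, as a careful person would: the job done as asked, in the order asked, and still so for the second after the job is handed in, with the robot touching nothing.
It also fails if it takes over 67 s, if anything falls off the work surface, if the arm or the gripper's body presses on something with over 40 N, if the wrist force passes 120 N, or if a joint passes its speed limit or range.

## Robot

A 6-joint arm with a two-finger parallel gripper is mounted at the origin on a cart in front of the work surface, level with it; the furniture and walls round the work are solid. World frame = base frame: x ahead of the robot, y to its left, z up, the work surface at z = 0. Lengths are in m, angles in rad, forces in N, time in s.
With the tool pointing down it reaches from about 0.225 to 0.875 m from the base axis. Payload 3.4 kg.
Tool frame: the origin (TCP) lies at the very end of the fingers, on their centre line; the grasp point (between the pads) lies 19 mm behind it (grip_depth is the distance from the TCP to the grasp point, in m); x points along the fingers, z is the direction in which the jaws open and shut, and the axes are right-handed (so a half turn about x gives the same grasp; the last joint's range is limited). The gripper opens to 85 mm and grips with 20 to 120 N. Pads are 22 mm wide; open, the fingers measure 114 mm over their backs; the gripper's body (76 mm by 85 mm) begins 54 mm behind the grasp point. The pads swing forward as they close: fully open they stand 13 mm farther back than shut.
Start: joints at [1.123, 0.276, 1.505, -0, 1.361, -0.121], TCP at [0.185, 0.545, 0.231] pointing down, gripper open.
Joint ranges: [-2.89, 2.89], [-0.75, 2.08], [0.22, 2.7], [-1.18, 4.32], [0.11, 2.71], [-2.7, 2.7]. Speed limits (rad/s): [2.57, 2.57, 3.14, 3.14, 3.14, 3.14].

## Interface

Orientations are given as a unit quaternion [w, x, y, z].
In Python, from rig import get_state, get_image, sign_off, grip_depth gives the robot as it stands. The module is installed in compiled form; this text tells all that it offers.
- The arm moves only by the tool arm_command, never from a script. Its argument "series" is a list of rows, each an object with "dp": the shift along the tool's x, y, z scaled (see below), a list of three; "angular": the turn, a rotation vector about the tool's x, y, z scaled (see below), a list of three; "gripper": the finger opening in mm, from 0 to 85.4. A call has exactly 8 rows; each row shifts and turns the pose as measured when the row begins, along the tool's axes as they then stand; what a row does not reach is not made up. The controller multiplies each number of a shift by 0.12 m and each number of a turn by 90 degrees. A row lasts 1/8 s, in which the tool goes at most 62.5 mm and 10.7 degrees, less where a joint would pass 70% of its speed; a pose out of reach is approached as far as the arm can. A call with a number of a shift or a turn outside -1 to 1 is refused whole. A call with a gripper value outside its range is refused whole. The fingers move at their own pace and stop on an object; "grip_force" is the grip in N (left out, the last holds). Time passes only in rows, so rows that do not move let the fingers close, or fill a call up. It gives the time, the measured TCP pose, the force and the opening at its end, in the units of the state.
- get_state(): the state, without advancing time (a new reading comes with each control period).
- get_image(name): name is "scene" or "side" or "wrist"; returns a dict with "image" (420x560x3 uint8, blue, green, red), "depth" (420x560 float32, m along the optical axis (not along the pixel's ray), 0 where there is no reading), "mtx" (3x3 intrinsics, pixels), "view" (4x4, takes a point from world to camera coordinates); the wrist camera has in their place "mount" (4x4, takes a point from camera to tool coordinates, whose origin is the TCP and whose axes are the tool frame's). Camera axes: x right, y up, looking along -z (the intrinsics and any distortion apply to the point x, -y, -z); pixel columns grow to the right and rows downward; lengths in m; the calibration is good to about 2 mm. A picture is of the moment at which its call begins: read the wrist's pose just before it.
- sign_off(): hands the job in, once; it reports no verdict.
The state is a dict: "clock": time; "qpos": joint angles; "qd": joint speeds; "effort": joint torques, N m; "position": TCP position; "ee_rot": TCP orientation; "contact_force": force on the tool from outside, world axes, zero at the start; "moment": the same for the moment, N m; "width": finger opening in m.
Only numpy, scipy, OpenCV 4.12 (cv2) and the standard library are available. Lean on these libraries where they do the work, as an engineer would, in place of code of your own. Each camera call takes 0.05 s, during which the arm holds its last target. There are 200 camera calls.

## Working session

There is one attempt and no reset: what is moved stays moved. The work goes in short steps, Python scripts to look and compute and a tool call to move; the robot and the scene stay as the last step left them, time stands still between calls to the robot, and variables do not carry over. Pictures are saved under pics/ and viewed, about 8 in all and at most 12, crops included, and the job is handed in when it is done.

Besides the shell and the picture viewer there is one more tool, called after "Emit:" as name([rows], argument=value, ...), one row to a line, values as JSON. arm_command: Moves the arm, as the interface text tells. Its arguments: {"type":"object","properties":{"series":{"type":"array","items":{"type":"object","properties":{"dp":{"type":"array","items":{"type":"number"}},"angular":{"type":"array","items":{"type":"number"}},"gripper":{"type":"number"}}}},"grip_force":{"type":"number"}},"required":["series"]}

```bash
mkdir -p pics; cat > h.py <<'E'
import numpy as np, cv2
from rig import get_state, get_image, sign_off, grip_depth
def R(q):
    from scipy.spatial.transform import Rotation as S
    return S.from_quat([q[1],q[2],q[3],q[0]]).as_matrix()
def world(d,view=None):
    "HxWx3 world points from depth"
    K=d["mtx"];z=d["depth"];h,w=z.shape
    u,v=np.meshgrid(np.arange(w),np.arange(h))
    x=(u-K[0,2])/K[0,0]*z; y=(v-K[1,2])/K[1,1]*z
    p=np.stack([x,-y,-z,np.ones_like(z)],-1)
    M=np.linalg.inv(d["view"]) if view is None else view
    P=(p@M.T)[...,:3]; P[z==0]=np.nan
    return P
def wristM(d,s):
    T=np.eye(4);T[:3,:3]=R(s["ee_rot"]);T[:3,3]=s["position"]
    return T@d["mount"]
E
python3 - <<'E'
from h import *
s=get_state();print(s)
for n in("scene","side"):
    d=get_image(n);cv2.imwrite(f"pics/{n}0.png",d["image"]);np.savez(f"{n}0.npz",**d)
    print(n,d.keys(),d["mtx"],np.linalg.inv(d["view"])[:3].round(3))
E
```

```text
{'clock': 0.0, 'qpos': array([ 1.12301120e+00,  2.76613130e-01,  1.50612360e+00, -1.54322027e-05,
        1.36071697e+00, -1.20976286e-01]), 'qd': array([ 0.00118434, -0.00048151,  0.00021297, -0.00033244,  0.00035186,
        0.00029869]), 'effort': array([ 1.51630491e-05, -4.16778910e+01, -2.45811009e+01,  2.41771966e-05,
        1.08595702e-02, -7.06936248e-06]), 'position': array([0.1843546 , 0.54408669, 0.23043318]), 'ee_rot': array([ 0.57410323, -0.41232195,  0.57525233,  0.41168051]), 'contact_force': array([ 0.37772903, -0.69869088,  0.26126955]), 'moment': array([0.0091069 , 0.01117273, 0.00756677]), 'width': 0.08566516963126687}
scene dict_keys(['image', 'depth', 'mtx', 'view']) [[467.23685003   0.         278.83482367]
 [  0.         467.23685003 206.95274288]
 [  0.           0.           1.        ]] [[ 0.749  0.388 -0.537 -0.124]
 [-0.663  0.424 -0.618 -0.649]
 [-0.012  0.818  0.575  0.804]]
side dict_keys(['image', 'depth', 'mtx', 'view']) [[498.53969004   0.         285.50471277]
 [  0.         498.53969004 208.76326082]
 [  0.           0.           1.        ]] [[-0.994  0.055 -0.099  0.395]
 [-0.112 -0.356  0.928  1.3  ]
 [ 0.016  0.933  0.36   0.543]]
```

View pics/scene0.png

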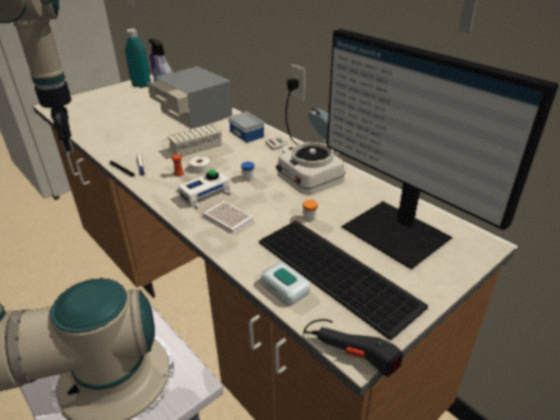

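View pics/side0.png

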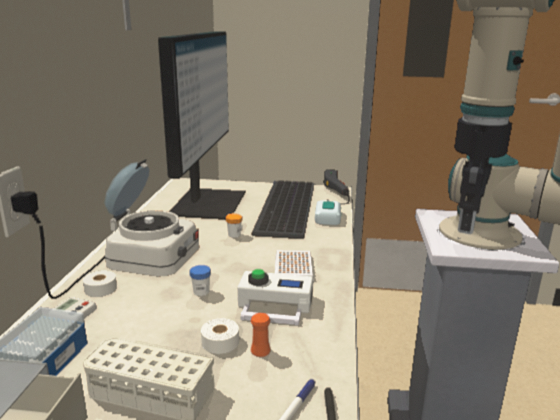

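The scene view shows the plate at about (229,215), the reader at (205,187) with the button at (212,174), and the blue cup at (248,170). The side view shows the plate at (294,263), the reader at (277,292) and the button at (258,276).

```bash
python3 - <<'E'
from h import *
for n,box in(("scene",(150,160,270,240)),("side",(180,240,330,330))):
    d=dict(np.load(f"{n}0.npz"));P=world(d);im=d["image"].astype(int)
    u0,v0,u1,v1=box;p=P[v0:v1,u0:u1].reshape(-1,3);c=im[v0:v1,u0:u1].reshape(-1,3)
    z=p[:,2]; print(n,"z hist",np.histogram(z[np.isfinite(z)],bins=np.arange(-.01,.08,.005)))
    def rep(name,m):
        q=p[m]
        if len(q)<5: print(name,len(q));return
        r=cv2.minAreaRect((q[:,:2]*1000).astype(np.float32))
        print(name,len(q),"med",np.nanmedian(q,0).round(4),"rect",np.round(r[0],1),np.round(r[1],1),round(r[2],1))
    g=(c[:,1]>c[:,2]+40)&(c[:,1]>c[:,0]+20)&(z>.03)
    rep("button",g)
    rep("ztop",(z>.042)&(z<.051)&~g)
    rep("plate-ish",(z>.010)&(z<.019))
    # top-down height map
    G=np.zeros((300,300,3),np.uint8)
    ok=np.isfinite(z); med=np.nanmedian(p[g],0)
    xy=((p[ok,:2]-med[:2])*750+150).astype(int); col=np.clip(z[ok]*4500,0,255)
    for (a,b),cc,zz in zip(xy,c[ok],col):
        if 0<=a<300 and 0<=b<300: cv2.circle(G,(299-b,299-a),1,[int(zz)]*3 if 1 else 0,-1)
    cv2.imwrite(f"pics/map_{n}.png",G)
a=cv2.imread("pics/map_scene.png");b=cv2.imread("pics/map_side.png")
cv2.imwrite("pics/maps.png",cv2.resize(np.hstack([a,b]),(800,400)))
E
```

```text
scene z hist (array([  56, 3347, 3127,  197,  647,  301,  153,  170,  103,   92,  197,
        397,  101,   61,   19,   29,    1]), array([-0.01 , -0.005,  0.   ,  0.005,  0.01 ,  0.015,  0.02 ,  0.025,
        0.03 ,  0.035,  0.04 ,  0.045,  0.05 ,  0.055,  0.06 ,  0.065,
        0.07 ,  0.075]))
button 37 med [0.538  0.4233 0.0658] rect [537.8 426.2] [18.8 22. ] 58.3
ztop 557 med [0.4956 0.4147 0.0463] rect [529.4 433.6] [193.6 265.9] 46.2
plate-ish 926 med [0.4842 0.2832 0.0141] rect [518.8 358.3] [470.5 244. ] 64.4
side z hist (array([   0,   44, 8249,  306,  390, 1003,  195,  397,  409,  233,  216,
        977,  327,  243,  166,  138,  161]), array([-0.01 , -0.005,  0.   ,  0.005,  0.01 ,  0.015,  0.02 ,  0.025,
        0.03 ,  0.035,  0.04 ,  0.045,  0.05 ,  0.055,  0.06 ,  0.065,
        0.07 ,  0.075]))
button 100 med [0.5404 0.438  0.0699] rect [541.5 434.5] [22.4 22.7] 32.7
ztop 1247 med [0.4991 0.4386 0.0486] rect [615.  426.6] [217.1 359.8] 62.8
plate-ish 1351 med [0.4903 0.3076 0.0163] rect [585.8 362.9] [300.1 295.6] 1.2
```

View pics/maps.png

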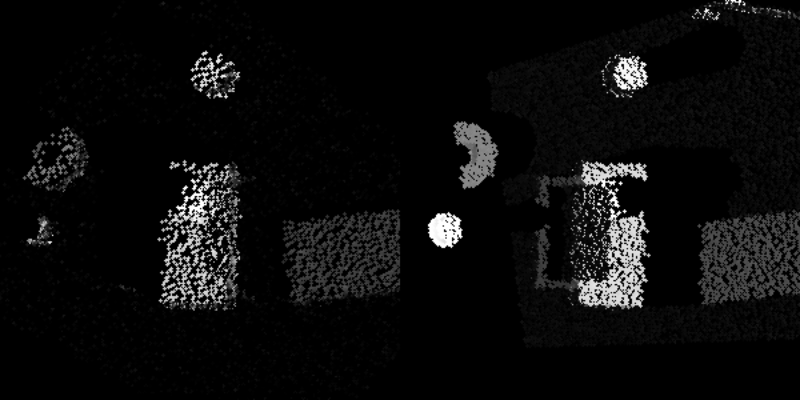

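```bash
python3 - <<'E'
from h import *
s=get_state();d=get_image("wrist");Rm=R(s["ee_rot"]);print(Rm.round(3));print(d["mount"].round(3),d["mtx"].round(1))
p=np.array([.47,.33,.25]);print("to view",(Rm.T@(p-s["position"])/.12).round(2), s["width"])
E
```

```text
[[-0.001 -0.947  0.321]
 [-0.001  0.321  0.947]
 [-1.     0.    -0.002]]
[[-0.     0.261 -0.965 -0.143]
 [-0.     0.965  0.261  0.066]
 [ 1.     0.    -0.     0.001]
 [ 0.     0.     0.     1.   ]] [[375.6   0.  288.9]
 [  0.  375.6 216.1]
 [  0.    0.    1. ]]
to view [-0.16 -2.83 -0.93] 0.08524191123435376
```

Emit:
arm_command([
  {"dp": [-0.02,-0.41,-0.13],"angular": [0.113,0,0],"gripper": 50},
  {"dp": [-0.02,-0.42,-0.06],"angular": [0.113,0,0],"gripper": 50},
  {"dp": [-0.02,-0.43,0.015],"angular": [0.113,0,0],"gripper": 50},
  {"dp": [-0.02,-0.42,0.09],"angular": [0.113,0,0],"gripper": 50},
  {"dp": [-0.02,-0.4,0.16],"angular": [0.113,0,0],"gripper": 50},
  {"dp": [-0.02,-0.36,0.23],"angular": [0.113,0,0],"gripper": 50},
  {"dp": [-0.02,-0.32,0.29],"angular": [0.113,0,0],"gripper": 50},
  {"dp": [0,0,0],"angular": [0,0,0],"gripper": 50},
])

```text
clock: 1.15
position: [0.4762, 0.316, 0.2446]
ee_rot: [0.706, 0.012, 0.708, -0.014]
contact_force: [-0.5, 0.3, -0.5]
width: 0.0498
```

```bash
python3 - <<'E'
from h import *
s=get_state();d=get_image("wrist");cv2.imwrite("pics/w1.png",d["image"]);np.savez("w1.npz",M=wristM(d,s),**d)
print(s["position"],R(s["ee_rot"]).round(3),s["width"],s["clock"],s["contact_force"])
E
```

```text
[0.47618977 0.3160426  0.24463557] [[-0.003  0.036  0.999]
 [-0.003  0.999 -0.036]
 [-1.    -0.003 -0.003]] 0.04983364516584661 1.15 [-0.53999571  0.33221579 -0.47474812]
```

View pics/w1.png

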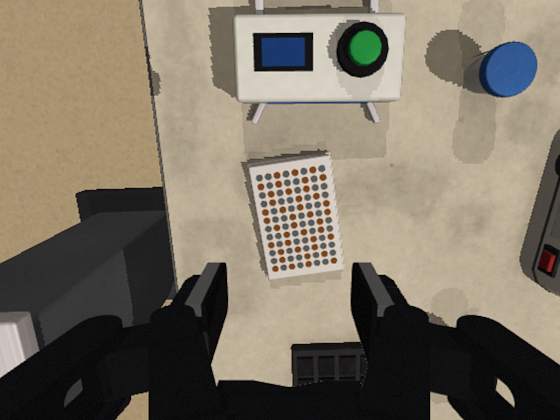

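The wrist view shows the plate with corners near (250,168), (329,154), (342,268) and (270,278). The bridge top spans (237,14)-(403,101), with the button at (365,48) and the guides' flare at (258,112) and (373,112). The keyboard end is at (330,350), behind the plate.

```bash
cat >> h.py <<'E'
def onplane(K,M,uv,z):
    uv=np.atleast_2d(np.array(uv,float))
    r=np.c_[(uv[:,0]-K[0,2])/K[0,0],-(uv[:,1]-K[1,2])/K[1,1],-np.ones(len(uv))]@M[:3,:3].T
    o=M[:3,3];t=(z-o[2])/r[:,2];return o+r*t[:,None]
E
python3 - <<'E'
from h import *
d=dict(np.load("w1.npz"));K,M=d["mtx"],d["M"];P=world(d,M);im=d["image"]
z=P[...,2]
f=lambda n,uv,zz:print(n,(onplane(K,M,uv,zz)[:,:2]*1000).round(1).tolist(),"depthz",[np.nanmedian(z[v-2:v+3,u-2:u+3]).round(4) for u,v in uv])
f("bridge",[(237,15),(404,14),(401,101),(238,101)],.0465)
f("keyb",[(293,346),(366,346)],.015)
f("cup",[(508,70)],.053)
b=im.astype(int);H,W=z.shape
g=(b[...,1]>b[...,2]+50)&(b[...,1]>b[...,0]+40);g[:, :300]=0;g[120:]=0
uv=np.argwhere(g)[:,::-1].mean(0);zb=np.nanmedian(z[g]);print("button",uv,zb,onplane(K,M,uv,zb))
def rect(m,zz,n):
    c=max(cv2.findContours(m.astype(np.uint8),0,2)[0],key=cv2.contourArea)[:,0]
    q=onplane(K,M,c,zz)[:,:2]*1000;r=cv2.minAreaRect(q.astype(np.float32));print(n,r,cv2.boxPoints(r).round(1).tolist())
m=(z>.008)&(z<.022);m[:148]=0;m[285:]=0;m[:,:240]=0;m[:,350:]=0;rect(m,.0144,"plate depth")
br=b.min(2)>175; mm=br.copy();mm[:148]=0;mm[285:]=0;mm[:,:240]=0;mm[:,350:]=0
mm=cv2.morphologyEx(mm.astype(np.uint8),cv2.MORPH_CLOSE,np.ones((11,11)));rect(mm,.0144,"plate col")
m=(z>.040)&(z<.054);m[105:]=0;m[:,:225]=0;m[:,415:]=0;m=cv2.morphologyEx(m.astype(np.uint8),cv2.MORPH_OPEN,np.ones((9,9)));rect(m,.0465,"bridge depth")
print("table z",np.nanmedian(z[290:320,270:330]))
E
```

```text
bridge [[438.2, 462.7], [575.3, 458.3], [575.7, 390.0], [434.2, 395.2]] depthz [np.float64(0.0457), np.float64(0.0014), np.float64(0.0009), np.float64(0.0454)]
keyb [[473.1, 128.2], [556.0, 125.3]] depthz [np.float64(0.0103), np.float64(0.2817)]
cup [[661.9, 411.3]] depthz [np.float64(0.0539)]
button [365.18192488  46.95539906] 0.06918860085483988 [[0.53957778 0.43108392 0.0691886 ]]
plate depth ((482.1246337890625, 277.08111572265625), (81.01493835449219, 124.1632080078125), 6.6216864585876465) [[434.70001220703125, 334.1000061035156], [449.0, 210.6999969482422], [529.5, 220.10000610351562], [515.2000122070312, 343.3999938964844]]
plate col ((483.7698059082031, 277.78521728515625), (81.52935791015625, 124.32456970214844), 6.628172874450684) [[436.1000061035156, 334.79998779296875], [450.5, 211.3000030517578], [531.4000244140625, 220.6999969482422], [517.0999755859375, 344.20001220703125]]
bridge depth ((504.02215576171875, 426.21923828125), (70.2448501586914, 142.66680908203125), 88.38047790527344) [[431.70001220703125, 393.1000061035156], [574.2999877929688, 389.1000061035156], [576.2999877929688, 459.29998779296875], [433.70001220703125, 463.29998779296875]]
table z 0.0007577380375388132
```

Emit:
arm_command([
  {"dp": [0.12,-0.04,-0.073],"angular": [-0.113,0,0],"gripper": 50},
  {"dp": [0.12,-0.027,-0.078],"angular": [-0.113,0,0],"gripper": 50},
  {"dp": [0.12,-0.013,-0.082],"angular": [-0.113,0,0],"gripper": 50},
  {"dp": [0.12,0,-0.083],"angular": [-0.113,0,0],"gripper": 50},
  {"dp": [0.12,0.016,-0.081],"angular": [-0.113,0,0],"gripper": 50},
  {"dp": [0.12,0.03,-0.077],"angular": [-0.113,0,0],"gripper": 50},
  {"dp": [0.12,0.043,-0.071],"angular": [-0.113,0,0],"gripper": 50},
  {"dp": [0.12,0.054,-0.063],"angular": [-0.113,0,0],"gripper": 50},
])

```text
clock: 2.2
position: [0.3921, 0.2847, 0.1262]
ee_rot: [0.526, -0.467, 0.531, 0.473]
contact_force: [0.8, -0.3, -0.6]
width: 0.0501
```

```bash
cat > go.py <<'E'
import sys
from h import *
# go.py x y z toolY_deg : remaining shift (tool, scaled units) and turn
s=get_state();Rm=R(s["ee_rot"]);t=np.array(list(map(float,sys.argv[1:4])))/1000
a=np.radians(float(sys.argv[4]));y=np.array([np.cos(a),np.sin(a),0]);x=np.array([0,0,-1.]);T=np.stack([x,y,np.cross(x,y)],1)
from scipy.spatial.transform import Rotation as S
print("pos",(s["position"]*1000).round(1),"yaw",np.degrees(np.arctan2(Rm[1,1],Rm[0,1])).round(2),"q6",s["qpos"][5].round(2),"F",s["contact_force"].round(1),"w",s["width"].round(3),"t",s["clock"])
print("dp total",(Rm.T@(t-s["position"])/.12).round(3),"dp in target axes",(T.T@(t-s["position"])/.12).round(3),"turn",(S.from_matrix(Rm.T@T).as_rotvec()/(np.pi/2)).round(3))
E
python3 go.py 405 280 10 178.4
```

```text
Traceback (most recent call last):
  File "go.py", line 7, in <module>
    print("pos",(s["position"]*1000).round(1),"yaw",np.degrees(np.arctan2(Rm[1,1],Rm[0,1])).round(2),"q6",s["qpos"][5].round(2),"F",s["contact_force"].round(1),"w",s["width"].round(3),"t",s["clock"])
                                                                                                                                                                    ^^^^^^^^^^^^^^^^
AttributeError: 'float' object has no attribute 'round'
```

```bash
sed -i 's/s\["width"\].round(3)/round(s["width"],3)/' go.py; python3 go.py 405 280 20 178.4
```

```text
pos [392.1 284.7 126.2] yaw 173.24 q6 -0.98 F [ 0.8 -0.3 -0.6] w 0.05 t 2.2
dp total [ 0.884 -0.121 -0.026] dp in target axes [ 0.885 -0.109 -0.036] turn [-0.057  0.001 -0.007]
```

Emit:
arm_command([
  {"dp": [0.15,-0.05,0],"angular": [-0.057,0,-0.006],"gripper": 32},
  {"dp": [0.18,-0.05,-0.03],"angular": [0,0,0],"gripper": 32},
  {"dp": [0.18,0,0],"angular": [0,0,0],"gripper": 32},
  {"dp": [0.18,0,0],"angular": [0,0,0],"gripper": 32},
  {"dp": [0.18,0,0],"angular": [0,0,0],"gripper": 32},
  {"dp": [0.06,0,0],"angular": [0,0,0],"gripper": 32},
  {"dp": [0,0,0],"angular": [0,0,0],"gripper": 32},
  {"dp": [0,0,0],"angular": [0,0,0],"gripper": 32},
])

```text
clock: 3.2
position: [0.3934, 0.2863, 0.0119]
ee_rot: [0.501, -0.496, 0.502, 0.501]
contact_force: [-0.2, 0.2, -0.0]
width: 0.032
```

```bash
python3 go.py 405 280 4 178.4; python3 - <<'E'
from h import *
s=get_state();d=get_image("wrist");cv2.imwrite("pics/w2.png",d["image"]);np.savez("w2.npz",M=wristM(d,s),**d)
E
```

```text
pos [393.4 286.3  11.9] yaw 179.65 q6 -1.09 F [-0.2  0.2 -0. ] w 0.032 t 3.2
dp total [ 0.065 -0.097 -0.052] dp in target axes [ 0.065 -0.098 -0.05 ] turn [ 0.014  0.002 -0.004]
```

View pics/w2.png

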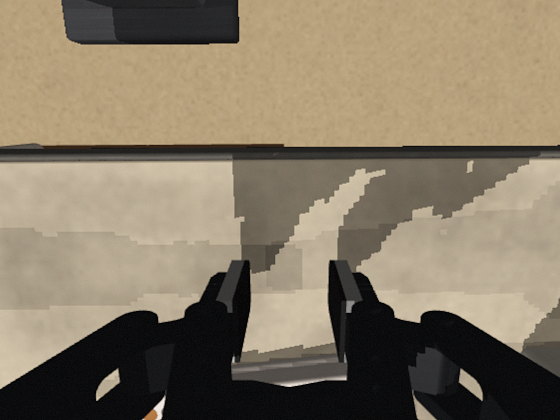

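Fingertips are just above the table at (240,262) and (345,262), with the plate's near side beyond them at (290,370). Nothing is touching.

Emit:
arm_command([
  {"dp": [0.065,0,-0.05],"angular": [0.014,0,-0.004],"gripper": 32},
  {"dp": [0,-0.05,0],"angular": [0,0,0],"gripper": 32},
  {"dp": [0,-0.05,0],"angular": [0,0,0],"gripper": 32},
  {"dp": [0,-0.05,0],"angular": [0,0,0],"gripper": 32},
  {"dp": [0,-0.05,0],"angular": [0,0,0],"gripper": 32},
  {"dp": [0,-0.05,0],"angular": [0,0,0],"gripper": 32},
  {"dp": [0,0,0],"angular": [0,0,0],"gripper": 32},
  {"dp": [0,0,0],"angular": [0,0,0],"gripper": 32},
])

```text
clock: 4.25
position: [0.4274, 0.2792, 0.0049]
ee_rot: [0.51, -0.492, 0.506, 0.492]
contact_force: [0.7, 0.1, 0.1]
width: 0.032
```

```bash
python3 go.py 446 280 4 178.4
```

```text
pos [427.4 279.2   4.9] yaw 178.23 q6 -1.1 F [0.7 0.1 0.1] w 0.032 t 4.25
dp total [ 0.009 -0.155  0.011] dp in target axes [ 0.008 -0.155  0.011] turn [-0.002  0.003  0.002]
```

Emit:
arm_command([
  {"dp": [0,-0.035,0.005],"angular": [0,0,0],"gripper": 32},
  {"dp": [0,-0.035,0.005],"angular": [0,0,0],"gripper": 32},
  {"dp": [0,-0.035,0],"angular": [0,0,0],"gripper": 32},
  {"dp": [0,-0.035,0],"angular": [0,0,0],"gripper": 32},
  {"dp": [0,-0.02,0],"angular": [0,0,0],"gripper": 32},
  {"dp": [0,0,0],"angular": [0,0,0],"gripper": 32},
  {"dp": [0,0,0],"angular": [0,0,0],"gripper": 32},
  {"dp": [0,0,0],"angular": [0,0,0],"gripper": 32},
])

```text
clock: 5.25
position: [0.4472, 0.2799, 0.0049]
ee_rot: [0.509, -0.492, 0.506, 0.493]
contact_force: [0.1, -0.4, 0.4]
width: 0.0318
```

```bash
python3 go.py 446 280 4 178.4;python3 - <<'E'
from h import *
d=get_image("side");cv2.imwrite("pics/s2.png",cv2.resize(d["image"][220:340,200:360],(800,600)))
E
```

```text
pos [447.2 279.9   4.9] yaw 178.25 q6 -1.12 F [ 0.1 -0.4  0.4] w 0.032 t 5.25
dp total [0.008 0.01  0.001] dp in target axes [0.008 0.01  0.001] turn [-0.002  0.003  0.002]
```

View pics/s2.png

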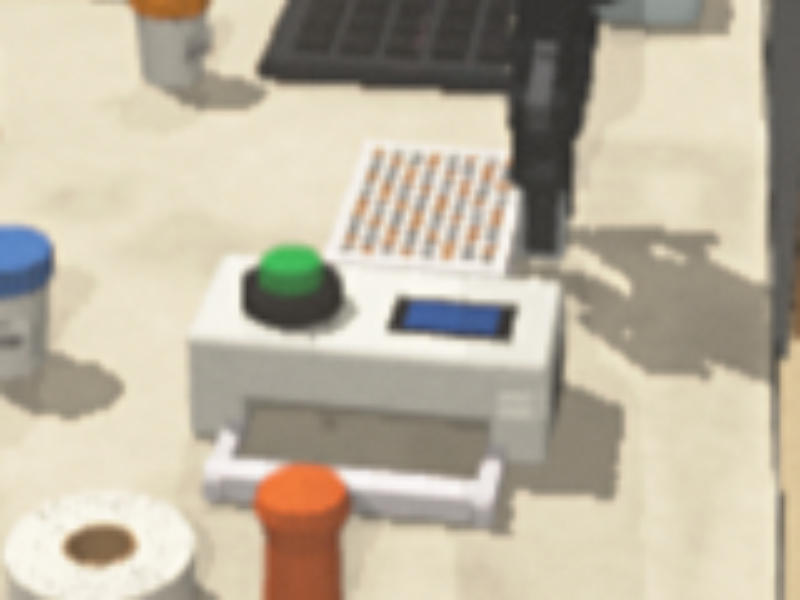

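The side view shows the plate at about (430,205) in the crop, now square to the bridge and roughly centred on the lane. The fingers are at its robot side.

Emit:
arm_command([
  {"dp": [0,0.15,0],"angular": [0,0,0],"gripper": 45},
  {"dp": [-0.2,0.03,0],"angular": [0,0,0],"gripper": 45},
  {"dp": [-0.4,0,0],"angular": [0,0,0],"gripper": 45},
  {"dp": [-0.4,0,0],"angular": [0,0,0],"gripper": 45},
  {"dp": [-0.3,0,0],"angular": [0,0,0],"gripper": 45},
  {"dp": [0,-0.074,-0.09],"angular": [0.113,0,0],"gripper": 45},
  {"dp": [0,-0.088,-0.077],"angular": [0.113,0,0],"gripper": 45},
  {"dp": [0,-0.1,-0.06],"angular": [0.113,0,0],"gripper": 45},
])

```text
clock: 6.3
position: [0.4378, 0.2451, 0.1642]
ee_rot: [0.62, -0.336, 0.623, 0.339]
contact_force: [0.4, -0.7, 0.0]
width: 0.0447
```

Emit:
arm_command([
  {"dp": [0,-0.11,-0.04],"angular": [0.113,0,0],"gripper": 45},
  {"dp": [0,-0.115,-0.02],"angular": [0.113,0,0],"gripper": 45},
  {"dp": [0,-0.117,0],"angular": [0.113,0,0],"gripper": 45},
  {"dp": [0,-0.116,0.02],"angular": [0.113,0,0],"gripper": 45},
  {"dp": [0,-0.11,0.04],"angular": [0.113,0,0],"gripper": 45},
  {"dp": [0,0,0],"angular": [0.11,0,0],"gripper": 45},
  {"dp": [0,0,0],"angular": [0,0,0],"gripper": 45},
  {"dp": [0,0,0],"angular": [0,0,0],"gripper": 45},
])

```text
clock: 7.3
position: [0.4675, 0.1862, 0.1611]
ee_rot: [0.7, 0.033, 0.712, -0.034]
contact_force: [0.4, -0.2, -0.4]
width: 0.0452
```

```bash
python3 go.py 498 190 60 88.4; python3 - <<'E'
from h import *
s=get_state();d=get_image("wrist");cv2.imwrite("pics/w3.png",d["image"]);np.savez("w3.npz",M=wristM(d,s),**d)
E
```

```text
pos [467.5 186.2 161.1] yaw 84.54 q6 0.33 F [ 0.4 -0.2 -0.4] w 0.045 t 7.3
dp total [0.838 0.058 0.265] dp in target axes [0.842 0.039 0.254] turn [-0.043 -0.011  0.001]
```

View pics/w3.png

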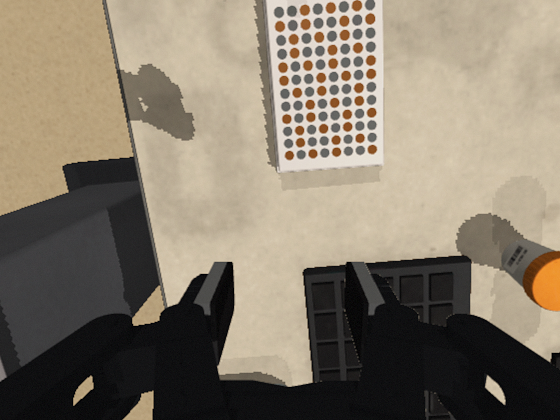

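The plate's rear corners are at (280,171) and (381,165). The keyboard edge is at about (390,262).

```bash
python3 - <<'E'
from h import *
d=dict(np.load("w3.npz"));K,M=d["mtx"],d["M"];b=d["image"].astype(int)
print("rear corners, keyboard",(onplane(K,M,[(280,171),(381,165),(305,270),(470,258)],.0144)*1000).round(1).tolist())
m=(b.min(2)>185);m[180:]=0;m[:,:250]=0;m[:,395:]=0
m=cv2.morphologyEx(m.astype(np.uint8),cv2.MORPH_CLOSE,np.ones((15,15)))
L=[];Rr=[]
for v in range(20,150,5):
    u=np.flatnonzero(m[v]); L.append((u[0],v));Rr.append((u[-1],v))
for n,e in(("L",L),("R",Rr)):
    q=onplane(K,M,e,.0144)[:,:2]; k=cv2.fitLine(q.astype(np.float32),cv2.DIST_HUBER,0,.001,.001).ravel();print(n,np.degrees(np.arctan2(k[1],k[0]))%180,k[2:]*1000)
E
```

```text
rear corners, keyboard [[460.3, 211.2, 14.4], [538.0, 208.6, 14.4], [472.6, 127.0, 14.4], [607.8, 125.7, 14.4]]
L 88.72821 [461.83856 272.0274 ]
R 88.235016 [540.45264 262.27664]
```

Emit:
arm_command([
  {"dp": [0.1,0,0.13],"angular": [-0.043,-0.011,0],"gripper": 45},
  {"dp": [0.2,0,0.13],"angular": [0,0,0],"gripper": 45},
  {"dp": [0.3,0,0],"angular": [0,0,0],"gripper": 45},
  {"dp": [0.3,0,0],"angular": [0,0,0],"gripper": 45},
  {"dp": [0.15,0,0],"angular": [0,0,0],"gripper": 45},
  {"dp": [0.1,0,0],"angular": [0,0,0],"gripper": 45},
  {"dp": [0,0,0],"angular": [0,0,0],"gripper": 45},
  {"dp": [0,0,0],"angular": [0,0,0],"gripper": 45},
])

```text
clock: 8.35
position: [0.5001, 0.1863, 0.0208]
ee_rot: [0.709, 0.004, 0.705, -0.005]
contact_force: [-0.1, -0.3, -0.0]
width: 0.0449
```

```bash
python3 go.py 498 192 4 88.4
```

```text
pos [500.1 186.3  20.8] yaw 89.29 q6 0.24 F [-0.1 -0.3 -0. ] w 0.045 t 8.35
dp total [ 0.14   0.047 -0.018] dp in target axes [ 0.14   0.047 -0.018] turn [0.01  0.004 0.   ]
```

Emit:
arm_command([
  {"dp": [0.08,0,-0.015],"angular": [0.01,0.004,0],"gripper": 45},
  {"dp": [0.06,0,0],"angular": [0,0,0],"gripper": 45},
  {"dp": [0,0.05,0],"angular": [0,0,0],"gripper": 45},
  {"dp": [0,0.06,0],"angular": [0,0,0],"gripper": 45},
  {"dp": [0,0.06,0],"angular": [0,0,0],"gripper": 45},
  {"dp": [0,0.06,0],"angular": [0,0,0],"gripper": 45},
  {"dp": [0,0.06,0],"angular": [0,0,0],"gripper": 45},
  {"dp": [0,0.06,0],"angular": [0,0,0],"gripper": 45},
])

```text
clock: 9.35
position: [0.5008, 0.2314, 0.0047]
ee_rot: [0.708, 0.01, 0.706, -0.01]
contact_force: [-1.1, 0.2, -0.9]
width: 0.0452
```

```bash
python3 go.py 501.9 351 4 88.4
```

```text
pos [500.8 231.4   4.7] yaw 88.34 q6 0.34 F [-1.1  0.2 -0.9] w 0.045 t 9.35
dp total [ 0.006  0.996 -0.02 ] dp in target axes [ 0.006  0.996 -0.019] turn [-0.001  0.002 -0.   ]
```

Emit:
arm_command([
  {"dp": [0,0.06,-0.004],"angular": [0,0,0],"gripper": 45},
  {"dp": [0,0.07,0],"angular": [0,0,0],"gripper": 45},
  {"dp": [0,0.07,0],"angular": [0,0,0],"gripper": 45},
  {"dp": [0,0.07,0],"angular": [0,0,0],"gripper": 45},
  {"dp": [0,0.07,0],"angular": [0,0,0],"gripper": 45},
  {"dp": [0,0.07,0],"angular": [0,0,0],"gripper": 45},
  {"dp": [0,0.07,0],"angular": [0,0,0],"gripper": 45},
  {"dp": [0,0.07,0],"angular": [0,0,0],"gripper": 45},
])

```text
clock: 10.35
position: [0.5022, 0.3021, 0.0047]
ee_rot: [0.708, 0.01, 0.706, -0.01]
contact_force: [0.9, -1.1, -0.2]
width: 0.0452
```

```bash
python3 go.py 501.9 351 4 88.4
```

```text
pos [502.2 302.1   4.7] yaw 88.36 q6 0.45 F [ 0.9 -1.1 -0.2] w 0.045 t 10.35
dp total [ 0.006  0.407 -0.014] dp in target axes [ 0.006  0.407 -0.014] turn [-0.     0.002 -0.   ]
```

Emit:
arm_command([
  {"dp": [0,0.05,-0.01],"angular": [0,0,0],"gripper": 45},
  {"dp": [0,0.05,0],"angular": [0,0,0],"gripper": 45},
  {"dp": [0,0.05,0],"angular": [0,0,0],"gripper": 45},
  {"dp": [0,0.05,0],"angular": [0,0,0],"gripper": 45},
  {"dp": [0,0.05,0],"angular": [0,0,0],"gripper": 45},
  {"dp": [0,0.04,0],"angular": [0,0,0],"gripper": 45},
  {"dp": [0,0.03,0],"angular": [0,0,0],"gripper": 45},
  {"dp": [0,0,0],"angular": [0,0,0],"gripper": 45},
])

```text
clock: 11.35
position: [0.5021, 0.3437, 0.0047]
ee_rot: [0.708, 0.01, 0.706, -0.01]
contact_force: [0.0, 0.2, -0.4]
width: 0.0455
```

```bash
python3 go.py 501.9 351 4 88.4; python3 - <<'E'
from h import *
d=get_image("side");cv2.imwrite("pics/s3.png",cv2.resize(d["image"][220:340,200:360],(800,600),interpolation=2))
s=get_state();d=get_image("wrist");cv2.imwrite("pics/w4.png",d["image"]);np.savez("w4.npz",M=wristM(d,s),**d)
E
```

```text
pos [502.1 343.7   4.7] yaw 88.38 q6 0.52 F [ 0.   0.2 -0.4] w 0.045 t 11.35
dp total [ 0.006  0.061 -0.003] dp in target axes [ 0.006  0.061 -0.003] turn [-0.     0.002 -0.   ]
```

View pics/s3.png

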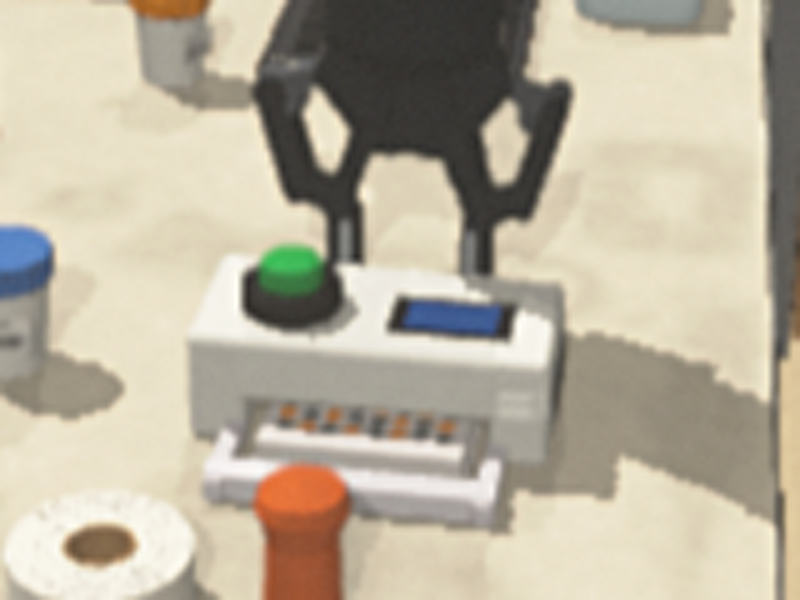

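The side view shows the plate through the bridge, with its far edge at about (360,450) and a gap left to the stop at (360,480). I'll creep until the force rises.

Emit:
arm_command([
  {"dp": [0,0.02,0],"angular": [0,0,0],"gripper": 45},
  {"dp": [0,0.015,0],"angular": [0,0,0],"gripper": 45},
  {"dp": [0,0.015,0],"angular": [0,0,0],"gripper": 45},
  {"dp": [0,0.01,0],"angular": [0,0,0],"gripper": 45},
  {"dp": [0,0.01,0],"angular": [0,0,0],"gripper": 45},
  {"dp": [0,0.01,0],"angular": [0,0,0],"gripper": 45},
  {"dp": [0,0.01,0],"angular": [0,0,0],"gripper": 45},
  {"dp": [0,0.01,0],"angular": [0,0,0],"gripper": 45},
])

```text
clock: 12.45
position: [0.5022, 0.3517, 0.0047]
ee_rot: [0.707, 0.007, 0.707, -0.012]
contact_force: [1.4, -4.5, 2.0]
width: 0.0448
```

```bash
python3 go.py 501.9 351 4 88.4
```

```text
pos [502.2 351.7   4.7] yaw 88.46 q6 0.53 F [ 1.4 -4.5  2. ] w 0.045 t 12.45
dp total [ 0.006 -0.006 -0.003] dp in target axes [ 0.006 -0.006 -0.003] turn [0.001 0.001 0.005]
```

Emit:
arm_command([
  {"dp": [0,0.015,0],"angular": [0,0,0],"gripper": 45},
  {"dp": [0,0.015,0],"angular": [0,0,0],"gripper": 45},
  {"dp": [0,0.02,0],"angular": [0,0,0],"gripper": 45},
  {"dp": [0,0.02,0],"angular": [0,0,0],"gripper": 45},
  {"dp": [0,0.02,0],"angular": [0,0,0],"gripper": 45},
  {"dp": [0,0.02,0],"angular": [0,0,0],"gripper": 45},
  {"dp": [0,0.02,0],"angular": [0,0,0],"gripper": 45},
  {"dp": [0,0.02,0],"angular": [0,0,0],"gripper": 45},
])

```text
clock: 13.45
position: [0.5022, 0.3515, 0.0051]
ee_rot: [0.706, -0.006, 0.708, -0.022]
contact_force: [1.2, -8.1, 2.9]
width: 0.0452
```

```bash
python3 go.py 501.9 351 4 88.4;python3 - <<'E'
from h import *
d=get_image("side");cv2.imwrite("pics/s4.png",cv2.resize(d["image"][280:340,230:310],(800,600),interpolation=2))
E
```

```text
pos [502.2 351.5   5.1] yaw 88.7 q6 0.56 F [ 1.2 -8.1  2.9] w 0.045 t 13.45
dp total [ 0.01  -0.004 -0.003] dp in target axes [ 0.009 -0.005 -0.003] turn [ 0.003 -0.002  0.025]
```

View pics/s4.png

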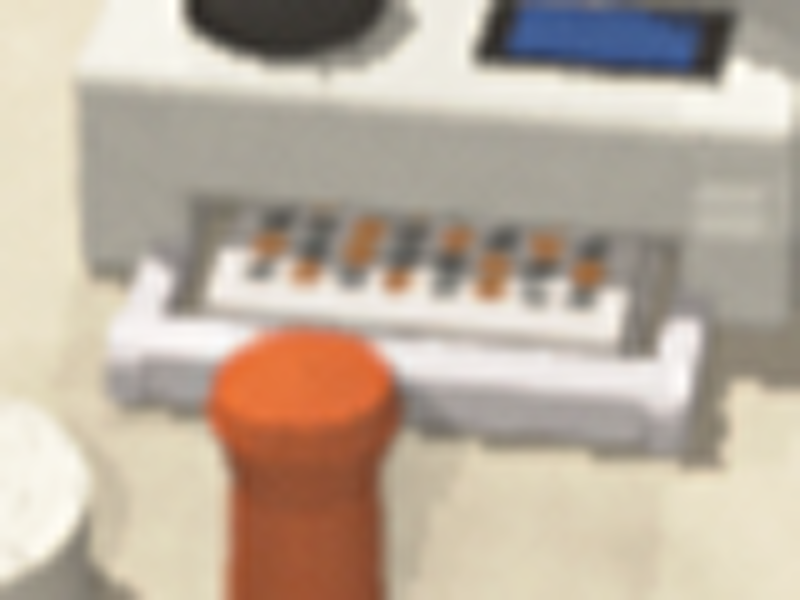

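Only a thin strip of about one source pixel (2 mm) is left between the plate's top edge (210,308)-(620,345) and the stop's top edge. That matches the plate standing 2.4 mm above the stop, and both lines are parallel. The tool also stalled at the predicted y=351.5 with 8 N. Next I back off and look again with the wrist camera.

Emit:
arm_command([
  {"dp": [0,-0.08,0],"angular": [0,0,0.02],"gripper": 45},
  {"dp": [0,-0.15,0],"angular": [0,0,0],"gripper": 45},
  {"dp": [-0.1,-0.15,0],"angular": [0,0,0],"gripper": 45},
  {"dp": [-0.4,-0.1,0],"angular": [0,0,0],"gripper": 20},
  {"dp": [-0.45,0,0],"angular": [0,0,0],"gripper": 0},
  {"dp": [-0.4,0,0.1],"angular": [0,0,0],"gripper": 0},
  {"dp": [-0.1,0,0.1],"angular": [0,0,0],"gripper": 0},
  {"dp": [0,0,0],"angular": [0,0,0],"gripper": 0},
])

```text
clock: 14.5
position: [0.5262, 0.29, 0.1892]
ee_rot: [0.707, 0.008, 0.707, -0.011]
contact_force: [-0.8, -0.2, -1.7]
width: 0.0004
```

```bash
python3 go.py 539.4 430.5 90 88.4; python3 - <<'E'
from h import *
s=get_state();d=get_image("wrist");cv2.imwrite("pics/w5.png",d["image"]);np.savez("w5.npz",M=wristM(d,s),**d)
E
```

```text
pos [526.2 290.  189.2] yaw 88.49 q6 0.42 F [-0.8 -0.2 -1.7] w 0.0 t 14.5
dp total [0.822 1.177 0.079] dp in target axes [0.827 1.173 0.077] turn [0.001 0.    0.003]
```

View pics/w5.png

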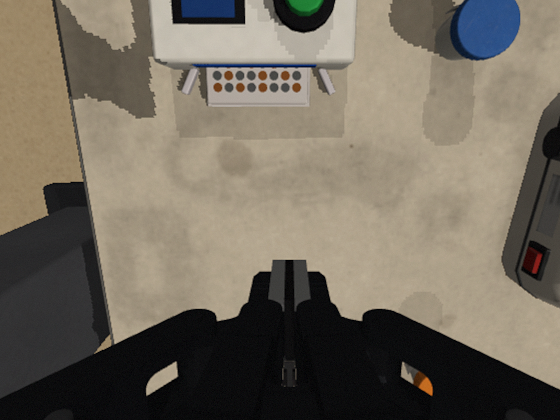

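The plate's rear edge runs from (207,105) to (308,105), parallel to the bridge edge at (155,62)-(354,67). The button is at (303,5).

```bash
python3 - <<'E'
from h import *
d=dict(np.load("w5.npz"));K,M=d["mtx"],d["M"];P=world(d,M);g=cv2.cvtColor(d["image"],6).astype(float)
ax=np.array([.028,.9996]);c=np.array([504,426.2])
def edge(us,v0,v1,zz,n):
    e=[(u,v0+np.argmin(np.diff(cv2.GaussianBlur(g,(3,3),0)[v0:v1,u]))+.5) for u in us]
    q=onplane(K,M,e,zz)[:,:2]*1000;k=np.polyfit(q[:,0],q[:,1],1);lon=(q-c)@ax
    print(n,"slope deg",np.degrees(np.arctan(k[0])).round(2),"lon mm",np.median(lon).round(1),lon.round(1))
edge(range(215,303,8),96,112,.0144,"plate rear")
edge(list(range(165,200,8))+list(range(310,345,8)),52,72,.0465,"bridge rear edge")
z=P[...,2];b=d["image"].astype(int);m=(b[...,1]>b[...,2]+50)&(b[...,1]>b[...,0]+40);m[60:]=0
print("button z",np.nanmedian(z[m]))
E
```

```text
plate rear slope deg -1.54 lon mm -63.2 [-63.2 -63.2 -63.2 -63.2 -63.2 -63.2 -63.2 -63.1 -63.1 -63.1 -63.1]
bridge rear edge slope deg -1.78 lon mm -33.6 [-33.1 -33.1 -33.1 -33.8 -34.4 -34.3 -33.6 -33.6 -33.6 -33.6]
button z 0.0690768678977019
```

Plate home: rear edge 29.5 mm outside the bridge edge (29 nominal) and square to about 0.2°. Now the button.

Emit:
arm_command([
  {"dp": [0.1,0.25,0.02],"angular": [0,0,0],"gripper": 0},
  {"dp": [0.15,0.25,0.02],"angular": [0,0,0],"gripper": 0},
  {"dp": [0.15,0.25,0.02],"angular": [0,0,0],"gripper": 0},
  {"dp": [0.15,0.25,0.02],"angular": [0,0,0],"gripper": 0},
  {"dp": [0.15,0.17,0],"angular": [0,0,0],"gripper": 0},
  {"dp": [0,0,0],"angular": [0,0,0],"gripper": 0},
  {"dp": [0,0,0],"angular": [0,0,0],"gripper": 0},
  {"dp": [0,0,0],"angular": [0,0,0],"gripper": 0},
])

```text
clock: 15.55
position: [0.5316, 0.4271, 0.0955]
ee_rot: [0.702, 0.005, 0.712, -0.015]
contact_force: [-0.1, -0.3, -0.5]
width: 0.0001
```

```bash
python3 go.py 539.4 430.5 75 88.4
```

```text
pos [531.6 427.1  95.5] yaw 88.39 q6 0.61 F [-0.1 -0.3 -0.5] w 0.0 t 15.55
dp total [0.169 0.032 0.066] dp in target axes [0.17  0.03  0.064] turn [-0.    -0.009  0.009]
```

Emit:
arm_command([
  {"dp": [0,0.03,0.065],"angular": [0,-0.009,0.009],"gripper": 0},
  {"dp": [0.06,0,0],"angular": [0,0,0],"gripper": 0},
  {"dp": [0.05,0,0],"angular": [0,0,0],"gripper": 0},
  {"dp": [0.04,0,0],"angular": [0,0,0],"gripper": 0},
  {"dp": [0,0,0],"angular": [0,0,0],"gripper": 0},
  {"dp": [0,0,0],"angular": [0,0,0],"gripper": 0},
  {"dp": [0,0,0],"angular": [0,0,0],"gripper": 0},
  {"dp": [0,0,0],"angular": [0,0,0],"gripper": 0},
])

```text
clock: 16.55
position: [0.5413, 0.4295, 0.0781]
ee_rot: [0.708, 0.011, 0.706, -0.01]
contact_force: [-0.7, -0.1, 0.2]
width: 0.0
```

```bash
python3 go.py 539.4 430.5 69 88.4
```

```text
pos [541.3 429.5  78.1] yaw 88.28 q6 0.6 F [-0.7 -0.1  0.2] w 0.0 t 16.55
dp total [ 0.076  0.008 -0.016] dp in target axes [ 0.076  0.008 -0.016] turn [-0.001  0.003 -0.001]
```

Emit:
arm_command([
  {"dp": [0.03,0.008,-0.014],"angular": [0,0.003,0],"gripper": 0},
  {"dp": [0.03,0,0],"angular": [0,0,0],"gripper": 0},
  {"dp": [0.02,0,0],"angular": [0,0,0],"gripper": 0},
  {"dp": [0.02,0,0],"angular": [0,0,0],"gripper": 0},
  {"dp": [0.02,0,0],"angular": [0,0,0],"gripper": 0},
  {"dp": [0.02,0,0],"angular": [0,0,0],"gripper": 0},
  {"dp": [0.02,0,0],"angular": [0,0,0],"gripper": 0},
  {"dp": [0.02,0,0],"angular": [0,0,0],"gripper": 0},
])

```text
clock: 17.55
position: [0.5397, 0.4308, 0.0625]
ee_rot: [0.708, 0.012, 0.706, -0.009]
contact_force: [-4.1, -2.3, 13.6]
width: -0.0001
```

```bash
python3 go.py 539.4 430.5 63 88.4
```

```text
pos [539.7 430.8  62.5] yaw 88.3 q6 0.6 F [-4.1 -2.3 13.6] w -0.0 t 17.55
dp total [-0.004 -0.002 -0.002] dp in target axes [-0.004 -0.002 -0.002] turn [-0.001  0.001 -0.002]
```

Emit:
arm_command([
  {"dp": [0.03,0,0],"angular": [0,0,0],"gripper": 0},
  {"dp": [0.03,0,0],"angular": [0,0,0],"gripper": 0},
  {"dp": [0.03,0,0],"angular": [0,0,0],"gripper": 0},
  {"dp": [-0.05,0,0],"angular": [0,0,0],"gripper": 0},
  {"dp": [-0.15,0,0],"angular": [0,0,0],"gripper": 0},
  {"dp": [-0.3,0,0],"angular": [0,0,0],"gripper": 0},
  {"dp": [-0.4,0,0],"angular": [0,0,0],"gripper": 0},
  {"dp": [-0.4,-0.4,0],"angular": [0,0,0],"gripper": 0},
])

```text
clock: 18.55
position: [0.5363, 0.3869, 0.2154]
ee_rot: [0.707, 0.011, 0.707, -0.008]
contact_force: [1.0, -0.2, 0.1]
width: -0.0003
```

Emit:
arm_command([
  {"dp": [-0.2,-0.4,0],"angular": [0,0,0],"gripper": 0},
  {"dp": [0,-0.4,0],"angular": [0,0,0],"gripper": 0},
  {"dp": [0,-0.2,0],"angular": [0,0,0],"gripper": 0},
  {"dp": [0,0,0],"angular": [0,0,0],"gripper": 0},
  {"dp": [0,0,0],"angular": [0,0,0],"gripper": 0},
  {"dp": [0,0,0],"angular": [0,0,0],"gripper": 0},
  {"dp": [0,0,0],"angular": [0,0,0],"gripper": 0},
  {"dp": [0,0,0],"angular": [0,0,0],"gripper": 0},
])

```text
clock: 19.55
position: [0.5361, 0.2658, 0.2465]
ee_rot: [0.712, 0.012, 0.702, -0.006]
contact_force: [-0.3, -0.4, -0.3]
width: -0.0001
```

```bash
python3 go.py 526 290 189 88.4; python3 - <<'E'
from h import *
s=get_state();d=get_image("wrist");cv2.imwrite("pics/w6.png",d["image"]);np.savez("w6.npz",M=wristM(d,s),**d)
P=world(d,wristM(d,s));z=P[...,2];b=d["image"].astype(int);m=(b[...,1]>b[...,2]+50)&(b[...,1]>b[...,0]+40);m[150:]=0
print("button z",np.nanmedian(z[m]),m.sum())
E
```

```text
pos [536.1 265.8 246.5] yaw 88.57 q6 0.37 F [-0.3 -0.4 -0.3] w -0.0 t 19.55
dp total [ 0.48   0.195 -0.095] dp in target axes [ 0.479  0.199 -0.09 ] turn [ 0.002  0.008 -0.006]
button z 0.06719032911964393 36
```

View pics/w6.png

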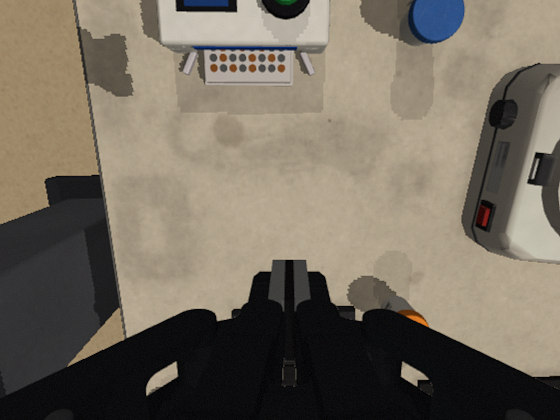

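The plate is still home, with its rear edge at (205,84)-(292,84) parallel to the bridge. The button is up again and the arm is clear.

```bash
python3 -c "
from rig import sign_off
print(sign_off())"
```

```text
the job is handed in; nothing more can be done
None
```

The plate is home against the end stop, the start button was pressed to the bottom and released, and the job was handed in at about 19.6 s on the robot's clock.

- **How it was done:** The plate started about 17 mm off the lane and 8° out of line. I first squared it by pushing its long side with two fingertips. Then I pushed it from the rear under the bridge until it stalled on the stop at about 8 N.
- **Plate check:** Before the button press, the rear edge measured 29.5 mm outside the bridge edge, against 29 mm nominal. It was square to the bridge to about 0.2°. The last picture shows no visible change since then; I did not measure it again.
- **Button check:** The last reading while pressing was 13.6 N, about 6.5 mm down, against 5 N and 6 mm for full travel. After release its top measured 67 mm above the worktop, against 69 mm before. Only the rim was in view, so I put that difference down to measurement.
- **Other objects:** The arm's measured contact forces were only those of the plate and button pushes, and it ended clear of everything. I did not re-measure the cups, wipe pack or scanner.

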